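Dock the torch on its spring clips and switch the charger on

TASK

Put the black torch away on its white charging dock: lay it across the two steel spring clips with its tail towards the switch box, then press one end down into its clip and after it the other, until both clips have snapped round the barrel and it lies level and fully home. Press only as hard as a clip needs, so that the sprung carriage under the clips is never squashed right down. Then flip the toggle switch over to its far side, away from the robot, and leave the mug, the low tin and the jam jar where they stand.

Things in the scene. Friction and masses are not known exactly. Their poses are not given: they have to be found in the camera images.
- torch: Black torch, 204 mm long, about 0.22 kg. Round barrel 34 mm across (the part to grasp), 144 mm long between two eight-sided end collars, 44 mm over the flats, that stop it rolling: head with lens 44 mm long, tail 16 mm long. Origin on the axis midway between the collars; x runs along the axis from head to tail. It starts lying on the worktop, axis 22 mm up.
- torch_tail (a point): Centre of the torch's flat tail end, 88 mm from the torch origin along its x.
- dock: White charging dock, fixed, 245 x 92 mm, standing roughly across in front of the robot. Origin on the worktop, below the middle between the two clips; x runs along the dock from there to the switch box (box centre at x = 121.5 mm, 44 x 76 mm, top 51 mm above the worktop); y points roughly to the robot, z up. A sprung carriage with the clips stands over it.
- seat (a point): Point on the sprung carriage where the torch's origin lies when fully home (7 mm either way along x is free, beyond that a collar lands on a clip): 74 mm above the worktop, less what the carriage sinks. Axes as the dock's; the torch lies along x, tail to +x. The carriage plate is 29 mm below this point. A torch merely laid on the clips has its axis 21 mm above this point.
- clip_near (a point): The spring clip next to the switch box, at x = +55 mm from the seat: a 13 mm wide pair of sprung steel fingers open at the top, flared tips 17 mm above this point, which lies on the axis of a seated torch. Pressed from above right over a clip, that end of the torch goes 21 mm down into it and snaps in at 9 to 16 N. Pressed in the middle both clips resist and it takes 18 to 23 N.
- clip_far (a point): The other spring clip, at x = -55 mm from the seat: a 13 mm wide pair of sprung steel fingers open at the top, flared tips 17 mm above this point, which lies on the axis of a seated torch. Same spring as the other; with only one end home the torch slopes about 10 degrees.
- carriage (a joint): How far the soft sprung carriage is pressed down, m: 0 is up, 0.024 is squashed down on its stop, and more than 0.0225 counts as squashed. It sinks 1 mm per newton: 2 to 3 mm under the torch, a further 10 to 17 mm while a clip is being forced (so the fingers must press well below where the torch finally lies), then it comes back up.
- toggle (a joint): Steel toggle bat on the switch box, 30 mm long with a round 11 mm tip, over-centre: 0 is off (leaning towards the robot, the dock's +y), 0.8 rad is on (leaning away from the robot, the dock's -y). Past its centre (0.4) it snaps to the other side; this takes about 4 N at the tip.
- toggle_tip (a point): Centre of the bat's round tip; about 81 mm above the worktop and 12 mm to the dock's +y side of the pivot when off, 12 mm to the -y side when on.
- toggle_pivot (a point): Pivot of the bat, 53 mm above the worktop, in the middle of the switch box's top (121.5 mm from the dock's origin along its x).
- tea_mug: Bystander: blue and white mug with a handle, 78 x 112 x 92 mm; origin at the centre of its underside.
- tuna_tin: Bystander: low round tin, 86 mm across, 40 mm high; origin at the centre of its underside.
- jam_jar: Bystander: jam jar, 62 mm across, 86 mm high; origin at the centre of its underside.
Things that resemble listed ones, but are neither listed nor needed, are in the scene too. What is shaped like the torch but pink is not meant.

How it is judged (in metres and radians):
On the way, in this order (a step that is already met when the one before it is completed fails the run):
1. one end of the torch is snapped into its clip while the other still stands on the other clip (z of torch in the frame of seat between 0.006 and 0.016 m and y of torch in the frame of seat between -0.008 and 0.008 m and angle between the x axis of torch and the x axis of seat, either way round above 0.12 rad and x of torch_tail in the frame of seat above 0.07 m), for 0.1 s.
2. the torch is pressed fully home in both clips, tail towards the switch box (z of torch in the frame of seat between -0.003 and 0.003 m and angle between the x axis of torch and the x axis of seat, either way round below 0.05 rad and x of torch_tail in the frame of seat above 0.076 m), for 0.2 s.
3. the toggle is flipped on (value of joint toggle above 0.65 rad), for 0.2 s.
At the end, for the whole second after the job is handed in: The torch lies at rest in both clips: its origin within 3 mm in height and 4 mm sideways of the seat, its axis within 0.05 rad of the dock's, its tail end 76 to 100 mm from the seat on the switch box's side; the toggle is over on the far side (above 0.65 rad) (all of step 2 and y of torch in the frame of seat between -0.004 and 0.004 m and x of torch_tail in the frame of seat below 0.1 m and value of joint toggle above 0.65 rad and linear speed of torch below 0.02 m/s); the robot touches nothing.
It fails at once if the sprung carriage is squashed right down (pressed down more than 22.5 mm of its 24 mm) (value of joint carriage above 0.0225 m).
It fails at once if the mug, the low tin or the jam jar is shifted by more than 30 mm (distance of any of tea_mug, tuna_tin, jam_jar from where it was at the start of the episode above 0.03 m).
It also fails if it takes over 58 s, if anything falls off the work surface, if the arm or the gripper's body presses on something with over 40 N, if the wrist force passes 120 N, or if a joint passes its speed limit or range.

ROBOT

A 6-joint arm with a two-finger parallel gripper is mounted at the origin on a cart in front of the work surface, level with it; the furniture and walls round the work are solid. World frame = base frame: x ahead of the robot, y to its left, z up, the work surface at z = 0. Lengths are in mm, angles in rad, forces in N, time in s.
With the tool pointing down it reaches from about 300 to 875 mm from the base axis. Payload 6.4 kg.
Tool frame: the origin (TCP) lies midway between the tips of the shut fingers; the grasp point (between the pads) lies ctrl.grip_point_offset behind it (ctrl.grip_point_offset is the distance from the TCP to the grasp point, in mm); z points along the fingers, y is the line along which they close (so a half turn about z gives the same grasp; the last joint's range is limited). The gripper opens to 85 mm and grips with 20 to 120 N. Pads are 22 mm wide; open, the fingers measure 114 mm over their backs; the gripper's body (76 mm by 85 mm) begins 54 mm behind the grasp point. The pads swing forward as they close: fully open they stand 13 mm farther back than shut.
Start: joints at [1.055, 0.181, 1.607, -0, 1.354, -0.206], TCP at [175.288, 547.645, 231.288] pointing down, gripper open.
Joint ranges: [-2.99, 2.99], [-0.89, 2.07], [0.3, 2.58], [-1.14, 4.28], [0, 2.63], [-3.12, 3.12]. Speed limits (rad/s): [2.57, 2.57, 3.01, 3.14, 3.14, 3.14].

INTERFACE

Orientations are given as a unit quaternion [x, y, z, w].
In Python, from station import ctrl gives the robot as it stands. Calls block until the motion is done:
- ctrl.move_pose(position, orientation): joint-space move of the TCP to a pose.
- ctrl.movel(position, frame=None, velocity=150): straight line of the TCP; frame=None keeps the orientation; velocity is the mean speed in mm/s.
- ctrl.set_joints(angles): joint-space move.
- ctrl.let_go() and ctrl.grasp(newtons=None): open the fingers fully, or close them until they stop; newtons is the grip in N (None keeps the last).
- ctrl.pause(seconds).
- ctrl.inverse_kinematics(position, orientation): joint angles nearest the present ones, or None.
- ctrl.observe(): the state.
- ctrl.read_camera(name): name is "scene" or "top" or "wrist"; returns a dict with "color" (384x512x3 uint8, red, green, blue), "depth" (384x512 float32, mm along the optical axis (not along the pixel's ray), 0 where there is no reading), "fx", "fy", "cx", "cy" (pixels), "dist" ([k1, k2, p1, p2, k3] as OpenCV has them; the pictures are not rectified), "rvec" (rotation vector, rad) and "tvec" (3), from world to camera coordinates, as OpenCV has them. Camera axes: x right, y down, z forward; pixel columns grow to the right and rows downward; lengths in mm; the calibration is good to about 2 mm. A picture is of the moment at which its call begins.
A pose or a line that the arm cannot do raises ctrl.IKError and nothing moves.
- ctrl.hand_in(): hands the job in; it is judged then, once.
The state is a dict: "time_s": time; "joint_positions": joint angles; "qd": joint speeds; "effort": joint torques, N m; "position": TCP position; "ee_rot": TCP orientation; "wrist_force": force on the tool from outside, world axes, zero at the start; "moment": the same for the moment, N m; "width": finger opening in mm; "gripper_force": force on a finger pad.
Only numpy, scipy, OpenCV 4.12 (cv2) and the standard library are available. Lean on these libraries where they do the work, as an engineer would, in place of code of your own. Each camera call takes 0.05 s, during which the arm holds its last target. There are 200 camera calls.

## Working session

There is one attempt and no reset: what is moved stays moved. The work goes in short steps, each a Python script; the robot and the scene stay as the last script left them, time stands still between calls to the robot, and variables do not carry over. Pictures are saved under pics/ and viewed, at most 10 in all, crops included, and the job is handed in when it is done.

```bash
ls; mkdir -p pics
cat > h.py <<'E'
import numpy as np,cv2
from station import ctrl
def cam(n):
    c=ctrl.read_camera(n); c['K']=np.array([[c['fx'],0,c['cx']],[0,c['fy'],c['cy']],[0,0,1.]]); c['R']=cv2.Rodrigues(np.array(c['rvec'],float))[0]; c['t']=np.array(c['tvec'],float).ravel(); c['dist']=np.array(c['dist'],float); return c
def rays(c,uv):
    p=cv2.undistortPoints(np.array(uv,float).reshape(-1,1,2),c['K'],c['dist']).reshape(-1,2)
    return np.c_[p,np.ones(len(p))]
def plane(c,uv,z):
    d=rays(c,uv)@c['R']; o=-c['R'].T@c['t']; return o+d*((z-o[2])/d[:,2])[:,None]
def cloud(c):
    v,u=np.mgrid[:384,:512]; r=rays(c,np.c_[u.ravel(),v.ravel()]); P=(r*c['depth'].reshape(-1,1)-c['t'])@c['R']
    P[c['depth'].ravel()<=0]=np.nan; return P.reshape(384,512,3)
def save(c,f): cv2.imwrite(f,cv2.cvtColor(c['color'],cv2.COLOR_RGB2BGR))
E
python3 - <<'E'
from h import *
import pickle
d={n:cam(n) for n in('scene','top')}
pickle.dump(d,open('d0.pkl','wb'))
im=[cv2.cvtColor(d[n]['color'],cv2.COLOR_RGB2BGR) for n in d]
save(d['top'],'pics/top.png');save(d['scene'],'pics/scene.png')
for n in d: print(n,-d[n]['R'].T@d[n]['t'])
print(ctrl.grip_point_offset,ctrl.observe())
E
```

```text
pics
scene [-426.51630175 -565.83520153  964.74414468]
top [570.53537976  61.25176035 969.02487887]
18.700000000000003 {'time_s': 0.1, 'joint_positions': array([ 1.05472105e+00,  1.81457713e-01,  1.60789406e+00, -1.58635450e-06,
        1.35384065e+00, -2.06292097e-01]), 'qd': array([-0.00012981, -0.00048161, -0.00344908, -0.0015128 ,  0.00050311,
       -0.00109058]), 'effort': array([ 1.29325650e-03, -4.45882630e+01, -3.52237737e+01, -3.37584697e-04,
        4.19264150e-03,  1.01681266e-06]), 'position': array([175.01672961, 547.19093331, 230.48608413]), 'ee_rot': array([ 1.54272770e-01,  9.88027972e-01, -7.48551297e-04, -2.81941020e-04]), 'wrist_force': array([-0.13917332, -0.1176426 , -0.74435147]), 'moment': array([-0.00688936,  0.02017945,  0.00483238]), 'gripper_force': 0.0, 'width': 85.54086398176372}
```

View pics/top.png

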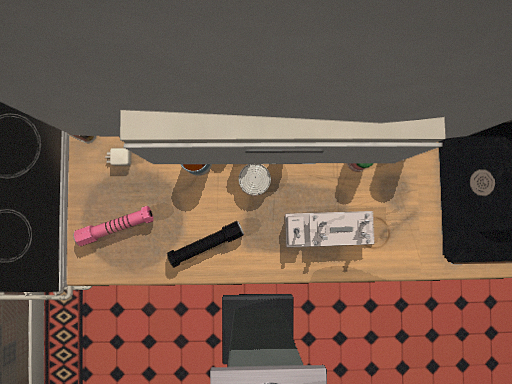

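View pics/scene.png

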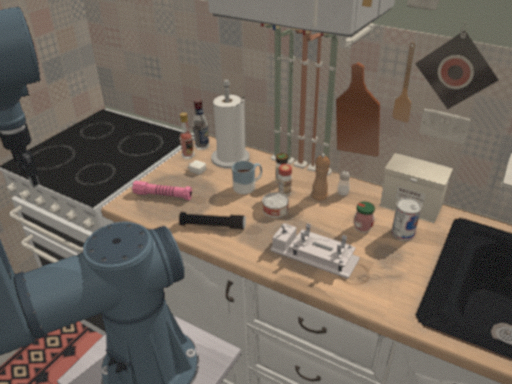

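The top view shows the black torch at about (170,258)–(242,230) and the dock at (287–373, 212–245), with its switch box on the left (+y). The tin is at (255,179), and a hood overhangs the back of the worktop. I'll zoom in and measure next.

Run:
```python
from h import *
import pickle
d=pickle.load(open('d0.pkl','rb'));c=d['top']
im=cv2.cvtColor(c['color'],cv2.COLOR_RGB2BGR)
a=cv2.resize(im[215:275,160:255],None,fx=5,fy=5,interpolation=cv2.INTER_CUBIC)
b=cv2.resize(im[200:260,275:385],None,fx=5,fy=5,interpolation=cv2.INTER_CUBIC)
o=np.zeros((600,560,3),np.uint8);o[:300,:475]=a;o[300:,:550]=b
cv2.imwrite('pics/crop.png',o)
P=cloud(c)
g=c['color'].max(2);m=np.zeros_like(g);m[215:275,160:255]=(g[215:275,160:255]<45)&(P[215:275,160:255,2]>12)
n,l,s,_=cv2.connectedComponentsWithStats(m.astype(np.uint8));k=1+np.argmax(s[1:,4]);print(s[k])
v,u=np.where(l==k);W=plane(c,np.c_[u,v],28)
print('z',np.nanpercentile(P[l==k][:,2],[5,50,95]))
(cx,cy),(w,h),an=cv2.minAreaRect(W[:,:2].astype(np.float32));print(cx,cy,w,h,an)
mu=W[:,:2].mean(0);e=np.linalg.svd(W[:,:2]-mu,full_matrices=False)[2][0];e*=np.sign(e[1]);n_=np.array([-e[1],e[0]])
t=(W[:,:2]-mu)@e;q=(W[:,:2]-mu)@n_;print(mu,e,t.min(),t.max())
for x in range(-110,110,8):
  k_=(t>=x)&(t<x+8)
  if k_.any():print(x,round(np.ptp(q[k_]),1),round((q[k_].max()+q[k_].min())/2,1))
# dock
R=P[200:260,275:385];z=R[...,2]
for lo,hi in((8,30),(40,48),(48,56),(56,70),(70,100)):
  k=(z>lo)&(z<hi);X=R[k]
  if len(X)>5: print(lo,hi,len(X),np.median(X[:,2]),X[:,:2].min(0),X[:,:2].max(0),cv2.minAreaRect(X[:,:2].astype(np.float32)))
# hood
Z=P[...,2];print('hood rows', [ (r,np.round(P[r,300])) for r in(100,125,140,155,165)])
```

```text
[ 168  222   75   45 1011]
z [30.36475583 38.25809619 45.34442232]
495.9273681640625 169.81399536132812 41.998313903808594 205.50460815429688 24.000913619995117
[496.44753494 168.1727854 ] [-0.40567183  0.9140188 ] -101.06212078913846 104.47045436717319
-102 40.5 -0.4
-94 40.7 -0.1
-86 40.7 0.2
-78 40.7 0.4
-70 40.7 -0.5
-62 39.3 0.4
-54 31.1 0.2
-46 31.1 0.4
-38 31.1 0.7
-30 31.1 -0.2
-22 30.9 0.1
-14 29.8 -0.2
-6 30.0 0.1
2 30.9 -0.1
10 30.9 0.1
18 30.9 0.3
26 32.2 0.1
34 31.1 -0.3
42 31.1 -0.1
50 32.1 -0.2
58 31.0 -0.5
66 31.0 -0.3
74 31.0 -0.1
82 41.6 -0.3
90 41.8 0.0
98 40.5 -0.4
8 30 392 12.15788778927475 [ 485.75810101 -293.55029728] [580.36717231 -49.27415337] ((532.8939208984375, -171.39083862304688), (91.69052124023438, 243.62069702148438), 1.345577597618103)
40 48 1567 45.42258532037857 [ 488.79310866 -278.81714468] [577.28521993 -50.33200806] ((532.5731201171875, -164.66897583007812), (86.29937744140625, 227.89959716796875), 1.2492616176605225)
48 56 739 50.43969824336746 [ 492.13131869 -275.93047371] [577.01222995 -49.96121856] ((532.5676879882812, -163.08453369140625), (85.08333587646484, 225.19766235351562), 1.1308616399765015)
56 70 124 58.926597584539266 [ 516.13990663 -254.58576346] [551.01824305 -69.29591671] ((533.2459716796875, -161.8794403076172), (33.558021545410156, 185.2473602294922), 0.7019745111465454)
70 100 104 88.60908403077082 [ 509.80811876 -255.52601774] [556.47813684 -68.49529871] ((532.6959838867188, -161.784423828125), (45.30451965332031, 186.91310119628906), 0.8154248595237732)
hood rows [(100, array([641.,  27., 759.])), (125, array([637.,  20., 715.])), (140, array([627.,  19., 709.])), (155, array([622.,  14., 674.])), (165, array([711., -95.,   1.]))]
```

View pics/crop.png

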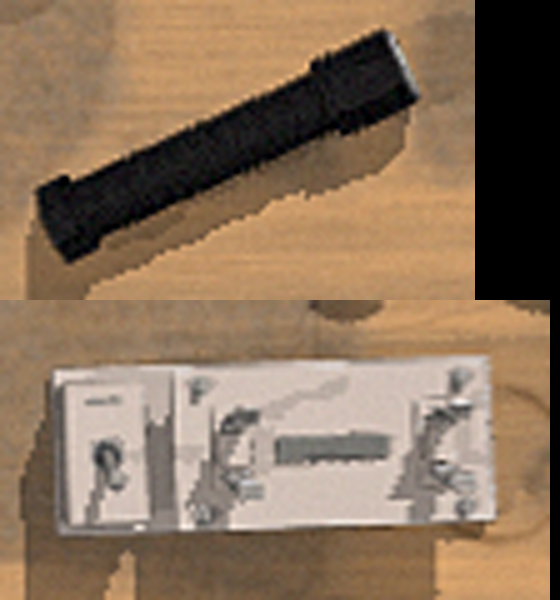

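The lens, and so the head, is at the right end of the torch. Its tail already points to +y, towards the switch-box side. I'll move over the dock and take a closer look with the wrist camera.

```bash
cat >> h.py <<'E'
def quat(phi):  # tool down, tool y = (cos phi, sin phi)
    from scipy.spatial.transform import Rotation as Ro
    y=np.array([np.cos(phi),np.sin(phi),0]);z=np.array([0,0,-1.]);return Ro.from_matrix(np.c_[np.cross(y,z),y,z]).as_quat()
E
python3 - <<'E'
from h import *
import pickle
ctrl.move_pose([520,-180,330],quat(0.02))
o=ctrl.observe();print(o['time_s'],o['joint_positions'],o['position'])
c=cam('wrist');pickle.dump(c,open('w1.pkl','wb'))
save(c,'pics/w1.png')
E
```

```text
2.95 [-5.47686807e-01  5.93893847e-02  1.54360035e+00  2.10335892e-04
  1.53881246e+00 -5.68957671e-01] [ 520.19039905 -179.21711813  329.91111168]
```

View pics/w1.png

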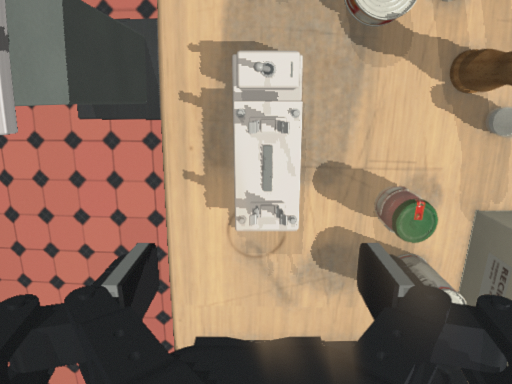

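The wrist view shows the dock at columns 233–302, rows 51–230. The toggle is at (265,69), the clips are at about (268,127) and (268,210), and the jar is at (412,215). I'll measure from depth.

Run:
```python
from h import *
import pickle
c=pickle.load(open('w1.pkl','rb'));P=cloud(c)
R=P[40:240,225:310].reshape(-1,3)
def rect(lo,hi,nm,Q=R):
  X=Q[(Q[:,2]>lo)&(Q[:,2]<hi)]; print(nm,len(X),np.round(np.median(X,0),1),np.round(X.min(0),1),np.round(X.max(0),1),cv2.minAreaRect(X[:,:2].astype(np.float32)));return X
rect(8,120,'all');rect(9,20,'base');rect(40,48,'carr')
X=R[R[:,1]>-95];rect(46,56,'box',X);rect(74,120,'tog',X)
Y=R[(R[:,1]<-95)]
Z=Y[(Y[:,2]>70)];lab=[]
for s in(1,-1):
  A=Z[(Z[:,1]>-192)==(s>0)]
  print('clip',len(A),A.min(0),A.max(0),(A.min(0)+A.max(0))/2)
  for h in(1,-1):
    B=A[(A[:,0]>533)==(h>0)]
    if len(B):print('  ',len(B),B.min(0),B.max(0))
```

```text
all 12107 [ 531.  -157.7   45.7] [ 484.1 -296.2    8.3] [578.6 -52.2  94.4] ((531.107421875, -174.04718017578125), (92.68673706054688, 243.7090606689453), 0.5332072377204895)
base 1218 [ 526.7 -102.6   12. ] [ 484.1 -296.2    9.1] [578.6 -52.2  14.6] ((531.1318359375, -174.04693603515625), (92.63784790039062, 243.7090606689453), 0.5332072377204895)
carr 6898 [ 531.5 -187.7   45.2] [ 488.  -279.8   40.6] [576.8 -52.8  48. ] ((531.6984252929688, -166.32504272460938), (86.52607727050781, 226.0412139892578), 1.034579873085022)
box 2136 [532.  -74.6  51. ] [491.6 -95.   46.1] [568.5 -52.7  56. ] ((529.8219604492188, -74.31462860107422), (76.61380004882812, 41.93839645385742), 1.1146519184112549)
tog 85 [518.3 -75.   84.2] [512.7 -79.9  75. ] [525.  -70.3  87.9] ((518.5654296875, -74.94815063476562), (10.706661224365234, 10.311575889587402), 45.402828216552734)
clip 195 [ 508.31329431 -147.7882777    71.06602675] [ 554.11909458 -134.40951459   94.36723226] [ 531.21619445 -141.09889614   82.7166295 ]
   99 [ 545.47418633 -147.21772587   73.40105706] [ 554.11909458 -134.40951459   93.75272317]
   96 [ 508.31329431 -147.7882777    71.06602675] [ 516.2891828  -135.27538688   94.36723226]
clip 184 [ 510.88418242 -257.15338054   70.00344926] [ 555.61993068 -243.20885352   93.71859168] [ 533.25205655 -250.18111703   81.86102047]
   89 [ 547.42192427 -256.74568187   70.00344926] [ 555.61993068 -243.20885352   93.71859168]
   95 [ 510.88418242 -257.15338054   70.59251222] [ 519.46543509 -244.00685996   93.52175513]
```

Run:
```python
from h import *
import pickle
q=quat(0.4177)
ctrl.move_pose([490.1,182.5,110],q)
ctrl.movel([490.1,182.5,5],velocity=120)
ctrl.grasp(60)
o=ctrl.observe();print(o['time_s'],o['position'],o['width'],o['gripper_force'],o['wrist_force'])
ctrl.movel([490.1,182.5,200],velocity=200)
o=ctrl.observe();print(o['width'],o['wrist_force'],o['moment'])
ctrl.move_pose([532.7,-194.2,200],quat(0.019))
o=ctrl.observe();print(o['time_s'],o['position'],o['joint_positions'])
d={n:cam(n) for n in('top','wrist')};pickle.dump(d,open('d2.pkl','wb'))
out=np.hstack([cv2.resize(d['wrist']['color'],(400,300)),cv2.resize(d['top']['color'][170:290,260:420],(400,300))])
cv2.imwrite('pics/hold.png',out[...,::-1])
```

```text
6.125 [490.36355747 182.57444205   5.61158847] 32.48455297762068 59.23862814903259 [-2.02698847 -0.11371497  5.95662102]
32.135359810448094 [ 0.33618127  1.2735904  -1.54366473] [ 0.07401161 -0.01735608  0.04850949]
8.6667 [ 532.79282276 -193.02079253  199.74197408] [-5.57257258e-01  1.92629807e-01  1.65922459e+00  5.04409022e-04
  1.29042587e+00 -5.77683443e-01]
```

View pics/hold.png

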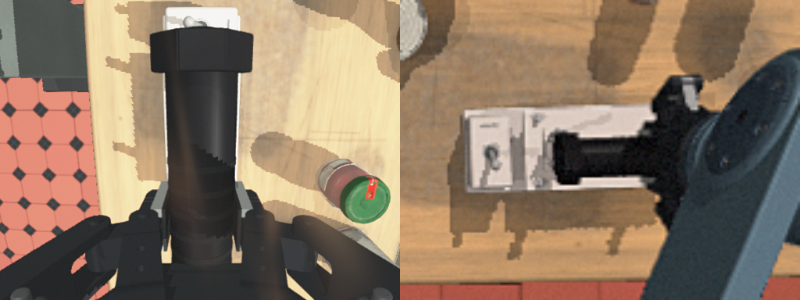

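The torch is held straight, with its tail collar at the top of the wrist image, towards the box. I'll measure the tail end position in both views.

Run:
```python
from h import *
import pickle
d=pickle.load(open('d2.pkl','rb'))
for n in d:
  P=cloud(d[n]).reshape(-1,3);k=(P[:,2]>180)&(P[:,2]<260)&(P[:,1]>-150)&(P[:,1]<-80)&(abs(P[:,0]-532)<40);Q=P[k]
  tailQ=Q[Q[:,2]>195]
  C=Q[(Q[:,1]>tailQ[:,1].max()-12)]; B=Q[Q[:,1]<tailQ[:,1].max()-20]
  print(n,len(Q),'tail y',np.percentile(tailQ[:,1],[90,99,100]),'collar x',C[:,0].min(),C[:,0].max(),'ztop',np.percentile(C[:,2],95),'barrel ztop',np.percentile(B[:,2],95), B[:,0].min(),B[:,0].max())
  for lo in range(-150,-104,8):
    b=Q[(Q[:,1]>=lo)&(Q[:,1]<lo+8)]
    if len(b)>5:print(lo,b[:,0].min(),b[:,0].max(),np.percentile(b[:,2],97))
```

```text
top 419 tail y [-107.04150082 -103.97972114 -103.87189258] collar x 510.3735601091595 553.2386668732912 ztop 240.11579383399882 barrel ztop 234.7184936009811 516.3119652559844 548.679865912657
-150 516.3119652559844 548.4284899837046 234.96871516871505
-142 516.5349553147119 548.5034741963773 234.70066337433707
-134 516.6032317391245 548.679865912657 235.8704517815213
-126 510.5721250595661 553.1463747660952 239.95341497097084
-118 510.66809638263896 553.1712486193184 240.55263308994472
-110 510.3735601091595 553.2386668732912 239.85504465966267
wrist 14502 tail y [-111.4134472  -108.53546799 -105.18797154] collar x 509.02489464778176 553.3197523293026 ztop 239.6126260322615 barrel ztop 234.12733940954598 514.8045707259039 548.5230219118281
-150 515.0352818057073 548.5230219118281 234.2328568872516
-142 514.8045707259039 548.3219731714715 234.34130533438304
-134 514.9624047271535 548.2928243227385 234.37343463082377
-126 509.0376390009776 553.2332753999224 239.68946503717888
-118 509.02489464778176 553.1612527681831 239.81595538667358
-110 509.0970997387573 553.3197523293026 239.6608597554141
```

Run:
```python
from h import *
import pickle
f0=ctrl.observe()['wrist_force'][2]
ctrl.movel([534,-194.2,85],velocity=100)
print(ctrl.observe()['wrist_force'][2]-f0)
for z in np.arange(80,71.9,-1):
  ctrl.movel([534,-194.2,z],velocity=30)
  o=ctrl.observe();print(z,o['position'].round(1),(o['wrist_force']-[0,0,f0]).round(2))
  if o['wrist_force'][2]-f0>1.8: break
ctrl.let_go(); ctrl.pause(.2)
ctrl.movel([534,-194.2,200],velocity=150)
ctrl.grasp(20)
o=ctrl.observe();print(o['time_s'],o['position'],o['wrist_force'])
d={n:cam(n) for n in('top','wrist')};pickle.dump(d,open('d3.pkl','wb'))
out=np.hstack([cv2.resize(d['wrist']['color'],(400,300)),cv2.resize(d['top']['color'][170:290,260:420],(400,300))])
cv2.imwrite('pics/laid.png',out[...,::-1])
for n in d:
  P=cloud(d[n]).reshape(-1,3);Q=P[(P[:,2]>96)&(P[:,2]<125)&(P[:,1]>-330)&(P[:,1]<-70)&(abs(P[:,0]-532)<40)]
  print(n,len(Q),Q.min(0),Q.max(0))
  for lo in range(-310,-90,20):
    b=Q[(Q[:,1]>=lo)&(Q[:,1]<lo+20)]
    if len(b)>5:print(lo,b[:,0].min().round(1),b[:,0].max().round(1),np.percentile(b[:,2],95).round(1))
```

```text
0.2950996892981417
80.0 [ 533.8 -194.1   79.9] [-1.05  0.27 -0.07]
79.0 [ 533.8 -194.2   78.9] [-2.4   0.77  0.77]
78.0 [ 533.8 -194.2   77.9] [-2.93  0.44  2.38]
13.3833 [ 534.00359302 -194.20335271  200.04510839] [-0.78694595  0.94931746 -0.22219521]
top 641 [ 510.82339415 -231.98822923   96.07878391] [ 553.13526376 -105.71066017  119.68169421]
-230 519.6 549.4 111.4
-210 516.9 549.6 111.8
-190 517.3 549.8 111.5
-170 517.6 549.9 111.9
-150 515.2 547.8 112.4
-130 510.8 553.1 117.2
-110 511.0 553.1 113.1
wrist 7980 [ 508.34340235 -316.94907461   96.00044921] [ 552.82869682 -106.85264357  117.28050911]
-310 531.2 540.2 116.5
-250 516.6 549.8 105.6
-230 515.9 549.6 110.8
-210 515.9 549.6 111.0
-190 515.2 549.1 111.0
-170 515.1 548.4 110.8
-150 514.4 548.1 111.0
-130 508.3 552.8 116.2
-110 522.8 551.6 110.1
```

View pics/laid.png

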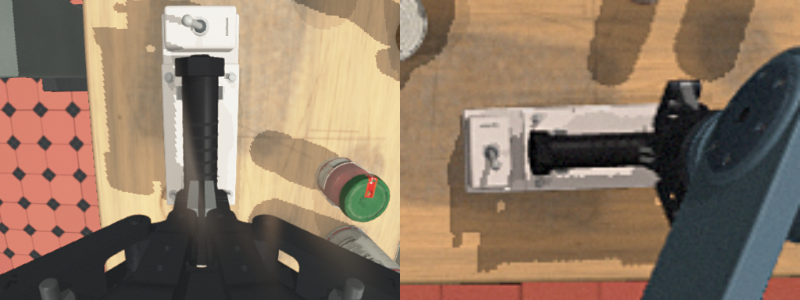

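The wrist and top views show the torch lying level on both clips, centred, with its tail near the box. Now I'll press the near end.

```bash
cat >> h.py <<'E'
def press(x,y,zs=122,zmin=78,fmax=19):
    ctrl.move_pose([x,y,200],quat(0.019)); ctrl.movel([x,y,zs],velocity=120); ctrl.pause(.15)
    f0=np.mean([ctrl.observe()['wrist_force'][2] for _ in range(3)]); pk=0; log=[]
    for z in np.arange(zs-1,zmin,-1.):
        ctrl.movel([x,y,z],velocity=25)
        f=ctrl.observe()['wrist_force'][2]-f0; log.append((float(z),round(float(f),1))); pk=max(pk,f)
        if f>fmax or (pk>6 and f<pk-4): break
    print(log,ctrl.observe()['time_s'])
def prof():
    P=cloud(cam('wrist')).reshape(-1,3);Q=P[(P[:,2]>60)&(P[:,2]<128)&(P[:,1]>-330)&(P[:,1]<-100)&(abs(P[:,0]-532)<6)]
    for lo in range(-240,-100,15):
        b=Q[(Q[:,1]>=lo)&(Q[:,1]<lo+15)]
        if len(b)>5:print(lo,np.median(b[:,2]).round(1))
E
python3 - <<'E'
from h import *
press(531.8,-140)
o=ctrl.observe();print(o['position'],o['wrist_force'])
ctrl.movel([531.8,-140,130],velocity=120)
ctrl.move_pose([534,-240,200],quat(0.019)); prof(); print(ctrl.observe()['time_s'])
E
```

```text
[(121.0, 0.9), (120.0, -0.3), (119.0, -0.4), (118.0, 0.5), (117.0, -0.6), (116.0, -0.1), (115.0, 0.7), (114.0, 0.7), (113.0, -0.7), (112.0, 0.1), (111.0, -0.1), (110.0, -0.2), (109.0, 2.2), (108.0, 1.8), (107.0, 2.5), (106.0, 3.7), (105.0, 4.2), (104.0, 5.8), (103.0, 6.8), (102.0, 7.3), (101.0, 7.8), (100.0, 8.1), (99.0, 9.3), (98.0, 9.8), (97.0, 10.5), (96.0, 11.1), (95.0, 12.5), (94.0, 12.4), (93.0, 13.0), (92.0, 14.0), (91.0, 14.9), (90.0, 14.5), (89.0, 15.3), (88.0, 16.3), (87.0, 14.7), (86.0, 10.3)] 23.7667
[ 533.27064198 -140.27546982   87.82266924] [ 0.23289598  3.22971227 10.19669683]
-240 107.3
-225 104.5
-210 101.9
-195 99.1
-180 96.3
-165 93.4
-150 90.6
-135 89.2
-120 91.0
24.8917
```

The near end has snapped in, and the slope is about 10°. Next is the far end.

Run:
```python
from h import *
press(533.2,-248,zs=115)
o=ctrl.observe();print(o['position'],o['wrist_force'])
ctrl.movel([533.2,-248,130],velocity=120)
ctrl.move_pose([534,-240,200],quat(0.019)); prof()
c=cam('wrist');P=cloud(c).reshape(-1,3);X=P[(abs(P[:,0]-530)<40)&(P[:,1]>-95)&(P[:,1]<-55)&(P[:,2]>72)&(P[:,2]<95)];print('tog',len(X),X.min(0),X.max(0))
save(c,'pics/seated.png');print(ctrl.observe()['time_s'])
```

```text
[(114.0, -0.2), (113.0, 0.5), (112.0, -0.2), (111.0, 0.8), (110.0, 1.6), (109.0, 3.5), (108.0, 3.0), (107.0, 4.9), (106.0, 4.9), (105.0, 4.8), (104.0, 6.5), (103.0, 7.0), (102.0, 7.2), (101.0, 8.4), (100.0, 8.3), (99.0, 8.9), (98.0, 9.4), (97.0, 9.7), (96.0, 10.0), (95.0, 10.6), (94.0, 11.9), (93.0, 11.7), (92.0, 10.7), (91.0, 10.9), (90.0, 9.8), (89.0, 0.2)] 32.65
[ 533.3568959  -248.43230134   89.24033892] [-0.40317377  0.30382394 -0.04537638]
-240 88.9
-225 88.8
-210 88.9
-195 89.2
-180 89.0
-165 88.9
-150 88.9
-135 92.5
-120 94.4Traceback (most recent call last):
  File "<stdin>", line 6, in <module>
    return umr_minimum(a, axis, None, out, keepdims, initial, where)
ValueError: zero-size array to reduction operation minimum which has no identity
```

Both ends are home: the barrel top is level at 89 mm. Next is the toggle.

Run:
```python
from h import *
y=-73
ctrl.move_pose([465,y,160],quat(0.019)); ctrl.movel([465,y,73],velocity=150); ctrl.pause(.15)
f0=ctrl.observe()['wrist_force'];log=[];pk=0
ctrl.movel([485,y,73],velocity=80)
for x in np.arange(487,527,2.):
  ctrl.movel([x,y,73],velocity=40)
  f=ctrl.observe()['wrist_force']-f0;log.append((float(x),*f.round(1).tolist()))
  pk=max(pk,-f[0])
  if f[0]<-12 or abs(f[1])>8 or (x>506 and pk>2.5 and -f[0]<pk-2): break
print(log,ctrl.observe()['time_s'])
ctrl.movel([465,y,73],velocity=120)
ctrl.movel([465,y,160],velocity=150)
ctrl.move_pose([480,-190,240],quat(0.019))
d={n:cam(n) for n in('top','wrist')}
out=np.hstack([cv2.resize(d['wrist']['color'],(400,300)),cv2.resize(d['top']['color'][170:290,260:420],(400,300))])
cv2.imwrite('pics/tog.png',out[...,::-1])
for n in d:
  P=cloud(d[n]).reshape(-1,3);X=P[(abs(P[:,0]-530)<40)&(P[:,1]>-92)&(P[:,1]<-55)&(P[:,2]>72)&(P[:,2]<95)]
  if len(X):print(n,len(X),X.min(0),X.max(0))
  Q=P[(P[:,2]>75)&(P[:,2]<128)&(P[:,1]>-240)&(P[:,1]<-100)&(abs(P[:,0]-532)<40)]
  if len(Q):
   for lo in range(-240,-100,20):
    b=Q[(Q[:,1]>=lo)&(Q[:,1]<lo+20)]
    if len(b)>5:print(lo,b[:,1].max().round(1),b[:,0].min().round(1),b[:,0].max().round(1),np.percentile(b[:,2],90).round(1))
print(ctrl.observe()['time_s'])
```

```text
[(487.0, -0.2, -0.1, 0.4), (489.0, 0.6, -0.2, -0.1), (491.0, 0.3, 0.9, 0.7), (493.0, 0.1, 0.3, 0.4), (495.0, 0.2, 0.7, 1.0), (497.0, 0.3, -0.0, -0.2), (499.0, -0.5, -0.1, 0.6), (501.0, -1.8, 0.2, 0.9), (503.0, -6.6, 0.3, 5.6), (505.0, -8.8, 1.3, 12.5), (507.0, -8.1, 2.6, 16.6), (509.0, -2.1, 0.3, 4.1)] 38.675
top 18 [515.22567045 -75.94741661  72.05592461] [525.09851027 -68.09914867  89.48981786]
-240 -220.0 517.9 551.2 90.2
-220 -200.1 518.3 549.1 90.7
-200 -180.1 516.0 549.3 90.1
-180 -160.3 516.0 549.5 90.7
-160 -140.1 509.7 555.0 90.5
-140 -120.0 509.8 552.6 93.3
-120 -107.4 512.1 552.7 95.4
wrist 157 [512.58944925 -80.29528648  72.06574653] [525.84340871 -69.85492252  87.51218044]
-240 -220.0 516.3 549.8 89.5
-220 -200.0 515.6 549.3 89.5
-200 -180.0 515.2 548.7 89.6
-180 -160.1 514.7 548.5 89.5
-160 -140.0 508.6 553.7 89.8
-140 -120.0 509.1 554.0 94.2
-120 -108.6 509.3 553.3 94.8
40.65
```

View pics/tog.png

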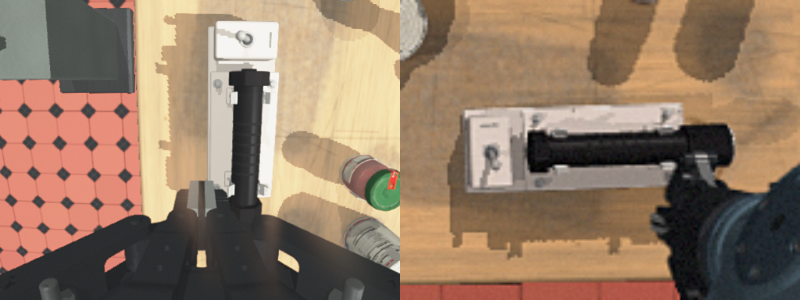

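The torch is seated (tail at about −107, barrel top about 89.5), but the bat is still at x≈518. It slid under the tapered fingertip, so I'll push lower, using the straight part of the fingers.

Run:
```python
from h import *
y=-73
ctrl.move_pose([465,y,130],quat(0.019)); ctrl.movel([465,y,61],velocity=150)
ctrl.movel([488,y,61],velocity=100);f0=ctrl.observe()['wrist_force'];log=[];pk=0
for x in np.arange(490,521,2.):
  ctrl.movel([x,y,61],velocity=40)
  f=ctrl.observe()['wrist_force']-f0;log.append((float(x),*f.round(1).tolist()))
  pk=max(pk,-f[0])
  if f[0]<-15 or f[2]>15 or (x>511 and pk>2.5 and -f[0]<1): break
print(log,ctrl.observe()['time_s'])
ctrl.movel([465,y,61],velocity=150)
ctrl.movel([465,y,150],velocity=200)
d={n:cam(n) for n in('top','wrist')}
out=np.hstack([cv2.resize(d['wrist']['color'],(400,300)),cv2.resize(d['top']['color'][170:290,260:420],(400,300))])
cv2.imwrite('pics/tog2.png',out[...,::-1])
for n in d:
  P=cloud(d[n]).reshape(-1,3);X=P[(abs(P[:,0]-530)<40)&(P[:,1]>-92)&(P[:,1]<-55)&(P[:,2]>72)&(P[:,2]<95)]
  if len(X):print(n,len(X),X.min(0),X.max(0))
print(ctrl.observe()['time_s'])
```

```text
[(490.0, 1.1, 0.1, 1.1), (492.0, -0.2, 0.6, 1.3), (494.0, -0.2, -0.1, 0.7), (496.0, -0.6, 0.7, 0.5), (498.0, -0.3, 0.5, 0.9), (500.0, -2.8, -0.4, 1.8), (502.0, -6.1, 0.7, 3.9), (504.0, -5.8, 0.7, 4.6), (506.0, -3.8, 0.3, 3.6), (508.0, -1.5, 0.9, 1.5), (510.0, 0.1, -0.7, 1.2), (512.0, -0.3, -0.1, 0.3)] 45.3333
top 15 [537.79981192 -76.59409235  77.34758578] [545.65362016 -68.37525853  88.53641978]
wrist 297 [533.7892663  -78.93062152  72.06632253] [547.0019317  -68.29957058  87.84755549]
46.4917
```

View pics/tog2.png

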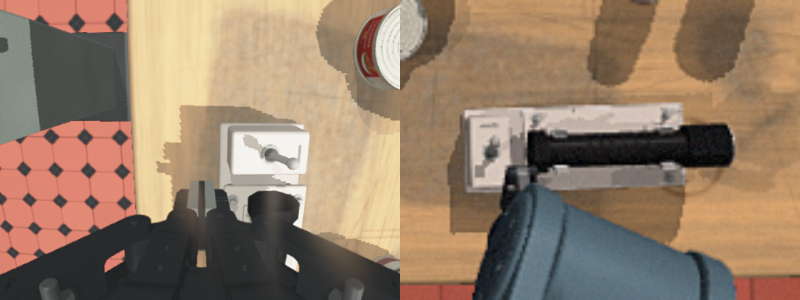

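The toggle now leans to the far side, with its tip at x≈541. The torch is still in both clips and the gripper is clear.

```bash
python3 -c "
from station import ctrl
print(ctrl.hand_in())"
```

```text
the job is handed in; nothing more can be done
None
```

I handed the job in at about 46.5 s: the torch is snapped level into both clips with its tail to the switch box, and the toggle is over on its far side after a second push. The press peaked at about 16 N, which by the given 1 mm per newton is about 19 mm of carriage travel, under the 22.5 mm limit. The arm stayed away from the mug, tin and jar, and no verdict was returned.

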